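Set the microscope lamp selector to position five and switch it on

ROBOT

A 6-joint arm with a two-finger parallel gripper is mounted at the origin on the work surface. World frame = base frame: x ahead of the robot, y to its left, z up, the work surface at z = 0. Lengths are in m, angles in rad, forces in N, time in s.
With the tool pointing down it reaches from about 0.425 to 1.125 m from the base axis. Payload 14.9 kg.
Tool frame: the origin (TCP) lies between the finger pads; the fingertips stand 22 mm ahead of it and the grasp point (between the pads) lies 3 mm ahead of it; z points along the fingers, y is the direction in which the jaws open and shut (so a half turn about z gives the same grasp; the last joint's range is limited). The gripper opens to 91 mm and grips with 3 to 60 N. Pads are 32 mm wide; open, the fingers measure 118 mm over their backs; the gripper's body (76 mm by 178 mm) begins 60 mm behind the grasp point.
Start: joints at [1.17, 0.379, 1.734, -0, 1.028, -0.033], TCP at [0.252, 0.653, 0.236] pointing down, gripper open.
Joint ranges: [-2.77, 2.77], [-0.74, 2.19], [0, 2.66], [-1.06, 4.2], [0.31, 2.87], [-3.08, 3.08]. Speed limits (rad/s): [1.89, 1.89, 2.39, 3.14, 3.14, 3.14].

INTERFACE

Orientations are given as [roll, pitch, yaw] about the fixed x, y, z axes, in that order (R = Rz(yaw) Ry(pitch) Rx(roll)).
In Python, from cell import bot, viewer gives the robot as it stands. The module is installed in compiled form; this text tells all that it offers.
- The arm moves only by the tool play_rows, never from a script. Its argument "moves" is a list of rows, each an object with "linear": the shift along the tool's x, y, z in cm, a list of three; "rotation": the turn, a rotation vector about the tool's x, y, z in rad, a list of three. In form: [{"linear": [tx, ty, tz], "rotation": [rx, ry, rz]}, ...]. A call has 1 to 20 rows; each row shifts and turns the pose as measured when the row begins, along the tool's axes as they then stand; what a row does not reach is not made up. A row lasts 1/10 s, in which the tool goes at most 50 mm and 8.59 degrees, less where a joint would pass 70% of its speed; a pose out of reach is approached as far as the arm can. A call with a gripper value outside its range is refused whole. "claw" is the opening in per cent of the stroke, from 0 (shut) to 100 (fully open), set as the call begins (left out, the last holds). The fingers move at their own pace and stop on an object; "force" is the grip in N (left out, the last holds). Time passes only in rows, so rows that do not move let the fingers close. It gives the time, the measured TCP pose, the force and the opening at its end, in the units of the state.
- bot.observe(): the state, without advancing time (a new reading comes with each control period).
- viewer.capture(name): name is "side" or "top"; returns a dict with "pixels" (384x512x3 uint8, red, green, blue), "depth" (384x512 float32, m along the optical axis (not along the pixel's ray), 0 where there is no reading), "intrinsics" (3x3 intrinsics, pixels), "distortion" ([k1, k2, p1, p2, k3] as OpenCV has them; the pictures are not rectified), "rvec" (rotation vector, rad) and "tvec" (3), from world to camera coordinates, as OpenCV has them. Camera axes: x right, y down, z forward; pixel columns grow to the right and rows downward; lengths in m; the calibration is good to about 2 mm. A picture is of the moment at which its call begins.
- bot.finish_job(): hands the job in, once; it reports no verdict.
Trained networks look in a picture, given as the dict that the camera call returned (one of the last four; its "shot" number tells which), for a name from the list of things; names that differ only in an ending like _2 or _b are one class to them, and where a whole thing is asked for, a point or a joint stands for the part that bears it (a point fixed in the world has none). Each returns a list of dicts, best first, with "confidence" (0 to 1); they miss things now and then, are a little off and sometimes report something else, mostly with a low value. They report only what shows in the picture. A call takes as long as a camera call.
- viewer.recognise(picture, name): "box" ([left, top, right, bottom] as shares, 0 to 1, of the picture: columns of its width, rows of its height, round what is visible of it).
- viewer.cut_out(picture, name): "mask" (384x512 bool, what is visible of it) and "box" ([left, top, right, bottom] as shares, 0 to 1, of the picture: columns of its width, rows of its height, round what is visible of it).
The state is a dict: "time_s": time; "joints": joint angles; "joint_velocities": joint speeds; "joint_efforts": joint torques, N m; "ee_pos": TCP position; "orientation": TCP orientation; "wrist_force": force on the tool from outside, world axes, zero at the start; "torque": the same for the moment, N m; "gripper_width": finger opening in m.
Only numpy, scipy, OpenCV 4.12 (cv2) and the standard library are available. Lean on these libraries where they do the work, as an engineer would, in place of code of your own. Each camera call takes 0.05 s, during which the arm holds its last target.

TASK

Bring up the microscope's light at level five: with a fingertip, push the long lever of the lamp unit's rotary selector clockwise, click by click, until it rests in the fifth of its eight positions (counting from the smallest dot, at the anticlockwise stop), without letting it click on past the fifth. Only then press the round button on the same unit fully down and let it come up again. Push gently, without gripping anything, and leave the things standing on and around the unit where they are.

Things in the scene. Friction and masses are not known exactly. Their poses are not given: they have to be found in the camera images.
- lamp_unit: microscope lamp unit: heavy grey box, fixed, 200 (its x) x 300 (its y) x 75 mm tall; origin: centre of its underside, on the table. Its x points away from the robot when square on, y left, z up; it may be turned by up to 20 degrees. The selector is on the left half of its flat top panel, a round push button near the right front
- pivot (a point): on the selector's upright axis, level with the top panel (unit frame x 0, y 45, z 75 mm). Selector: black hub 38 mm across, 27 mm tall, with one black lever. Eight white dots on the panel, 76 mm from the axis and 30 degrees apart, mark its positions, growing from 4.4 mm across (position 1) clockwise to 12 mm (position 8)
- lever_tip (a point): middle of the outer end of the selector's lever, on its top edge: 62 mm from the axis, 28 mm above the panel. The lever is a straight blade on edge, 12 mm thick, standing from 6 to 28 mm above the panel, white line on top. In position 1 it points along (-0.966, -0.259) in the unit's x, y; in position 5 along (0.259, 0.966)
- selector (a joint): selector angle, rad: 0 at the anticlockwise stop, growing clockwise seen from above to 3.665 at the other stop. It clicks into eight positions 0.524 apart: position 1 at 0, position 5 at 2.094; it starts in position 1, 2 or 3. Up to about 3 N at the lever's end pushes it over from one to the next; past half way it snaps on into the next by itself
- button (a joint): travel of the push button in m: 0 up, 0.006 fully down; spring-loaded, fully down takes 5 N, rises by itself when let go
- button_top (a point): centre of the top face of the round grey button, 28 mm across, in a steel collar 44 mm across and 12 mm tall; the face stands 22 mm above the panel (unit frame x -30, y -95 mm)
- canister_mid (a point): clear round plastic canister, 36 mm across and 48 mm tall, standing upright on the lamp unit's top panel near its far right corner; loose, to be left alone; the point is its centre
- slide_box_mid (a point): closed beige slide box, 85 x 100 x 34 mm, on the table left of the unit; loose, to be left alone; the point is its centre
- dropper_mid (a point): amber dropper bottle with black cap, 34 mm across, 85 mm tall, on the table between robot and unit, left; loose, to be left alone; the point is its centre
- dish_mid (a point): closed glass dish, 92 mm across, 17 mm tall, on the table between robot and unit, right; loose, to be left alone; the point is its centre
- beaker_mid (a point): glass beaker, 66 mm across, 85 mm tall, on the table right of the unit; loose, to be left alone; the point is its centre
- jar_mid (a point): glass jar with white lid, 60 mm across, 75 mm tall, on the table beyond the unit, left; loose, to be left alone; the point is its centre
- slide_tray_mid (a point): open grey slide tray, 80 x 140 x 18 mm, on the table beyond the unit, right; loose, to be left alone; the point is its centre

How it is judged:
By the outcome, as a careful person would: the job done as asked, in the order asked, and still so for the second after the job is handed in, with the robot touching nothing.
It also fails if it takes over 54 s, if anything falls off the work surface, if the arm or the gripper's body presses on something with over 40 N, if the wrist force passes 120 N, or if a joint passes its speed limit or range.

## Working session

There is one attempt and no reset: what is moved stays moved. The work goes in short steps, Python scripts to look and compute and a tool call to move; the robot and the scene stay as the last step left them, time stands still between calls to the robot, and variables do not carry over. Pictures are saved under pics/ and viewed, and the job is handed in when it is done.

Besides the shell and the picture viewer there is one more tool, called after "Call:" as a command line: name --argument value ..., lists and objects as JSON in quotes. play_rows: Moves the arm, as the interface text tells. Its arguments: {"type":"object","properties":{"moves":{"type":"array"},"claw":{"type":"number"},"force":{"type":"number"}},"required":["moves"]}

```bash
mkdir -p pics; cat > h.py <<'E'
import numpy as np,cv2
from cell import bot,viewer
def cap(n,f):
    p=viewer.capture(n); cv2.imwrite('pics/'+f,p['pixels'][:,:,::-1]); return p
def world(p,uv,d=None):
    uv=np.array(uv,float).reshape(-1,2)
    n=cv2.undistortPoints(uv.reshape(-1,1,2),np.array(p['intrinsics']),np.array(p['distortion'])).reshape(-1,2)
    if d is None: d=np.array([p['depth'][int(round(v)),int(round(u))] for u,v in uv])
    c=np.c_[n*np.reshape(d,(-1,1)),d]
    R=cv2.Rodrigues(np.array(p['rvec']))[0]
    return (c-np.array(p['tvec']).reshape(3))@R
def proj(p,X):
    return cv2.projectPoints(np.array(X,float).reshape(-1,3),np.array(p['rvec']),np.array(p['tvec']),np.array(p['intrinsics']),np.array(p['distortion']))[0].reshape(-1,2)
E
python3 - <<'E'
from h import *
import pickle
for n in('top','side'):
    p=cap(n,n+'0.png'); pickle.dump(p,open(n+'0.pkl','wb'))
    for k in ('lamp_unit','selector','button','canister_mid','lever_tip'):
        for r in viewer.cut_out(p,k)[:1]:
            m=r['mask'];v,u=np.nonzero(m&(p['depth']>0));X=world(p,np.c_[u,v])
            print(n,k,round(r['confidence'],2),np.array(r['box'])*[512,384,512,384],X.mean(0).round(3),X.min(0).round(3),X.max(0).round(3))
print(bot.observe())
E
```

```text
top lamp_unit 0.91 [212.1216 126.2976 346.6752 237.8112] [ 0.576 -0.016  0.075] [ 0.444 -0.197 -0.005] [0.723 0.157 0.128]
top selector 0.87 [254.9248 173.9136 275.9168 204.7872] [0.557 0.016 0.102] [ 0.517 -0.014  0.084] [0.587 0.042 0.108]
top button 0.52 [214.8864 125.4144 346.624  239.3088] [ 0.576 -0.017  0.076] [ 0.444 -0.189 -0.003] [0.747 0.148 0.108]
top canister_mid 0.46 [302.08   133.7088 318.8224 149.4912] [ 0.672 -0.098  0.117] [ 0.658 -0.115  0.082] [ 0.692 -0.082  0.129]
top lever_tip 0.69 [252.2112 176.2176 278.016  203.4816] [0.556 0.016 0.101] [ 0.516 -0.014  0.071] [0.587 0.042 0.108]
side lamp_unit 0.71 [216.4224 123.4176 332.8    246.1056] [0.566 0.018 0.072] [ 0.445 -0.203 -0.002] [0.718 0.152 0.105]
side selector 0.9 [268.1856 166.1184 302.2848 184.896 ] [0.555 0.014 0.097] [ 0.518 -0.034  0.072] [0.588 0.041 0.105]
side canister_mid 0.55 [257.8944 116.3136 274.8928 136.512 ] [ 0.673 -0.092  0.107] [ 0.659 -0.118  0.075] [ 0.693 -0.08   0.124]
side lever_tip 0.91 [264.0896 170.9184 304.0256 191.5008] [0.555 0.016 0.097] [ 0.518 -0.019  0.072] [0.589 0.041 0.105]
{'time_s': 0.6, 'joints': array([ 1.16967105e+00,  3.78875546e-01,  1.73418051e+00, -1.29375101e-05,
        1.02850625e+00, -3.33068126e-02]), 'joint_velocities': array([-6.18258511e-04, -8.76319571e-04, -3.41524376e-05, -1.42935033e-03,
       -1.07032713e-03,  1.03614975e-03]), 'joint_efforts': array([ 3.77420674e-04, -7.63390160e+01, -4.34597540e+01,  6.51754579e-02,
        3.89682467e-02, -1.21520458e-05]), 'ee_pos': array([0.25172851, 0.65319798, 0.23595853]), 'orientation': array([3.14156269e+00, 1.20861465e-05, 2.77378087e+00]), 'wrist_force': array([0.59402341, 0.80954315, 0.67848281]), 'torque': array([ 0.00282336,  0.00460711, -0.03119397]), 'gripper_width': 0.09130916003778305}
```

```bash
python3 - <<'E'
import cv2
t=cv2.imread('pics/top0.png');s=cv2.imread('pics/side0.png')
cv2.imwrite('pics/topc.png',cv2.resize(t[105:255,195:365],None,fx=4.5,fy=4,interpolation=2)[:600,:800])
cv2.imwrite('pics/sidec.png',cv2.resize(s[100:250,200:350],None,fx=4,fy=4,interpolation=2))
E
```

```text
(no output)
```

View pics/top0.png

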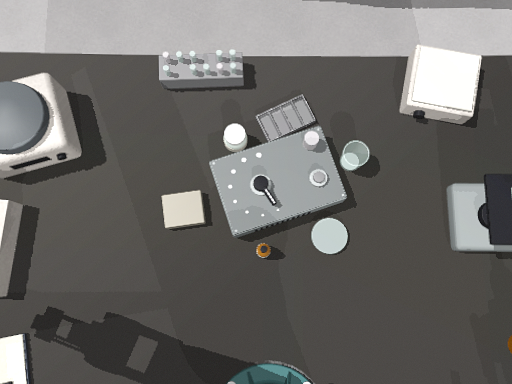

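View pics/topc.png

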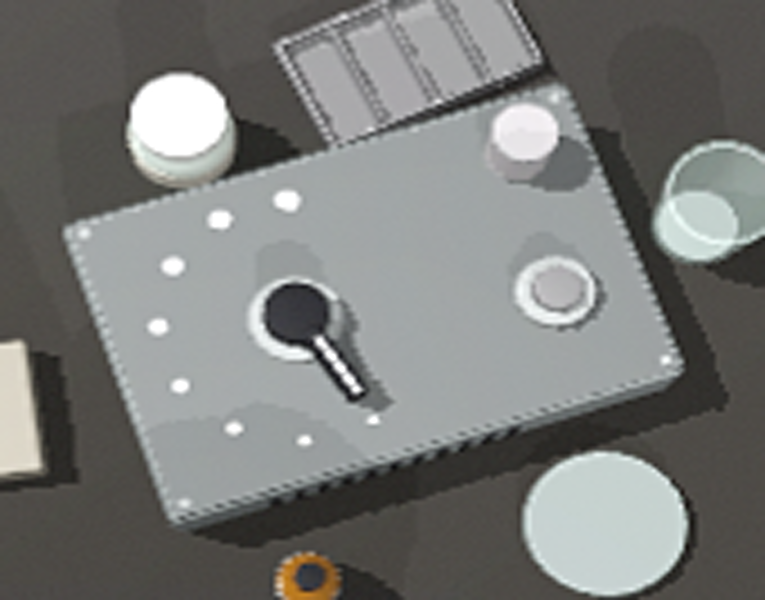

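View pics/sidec.png

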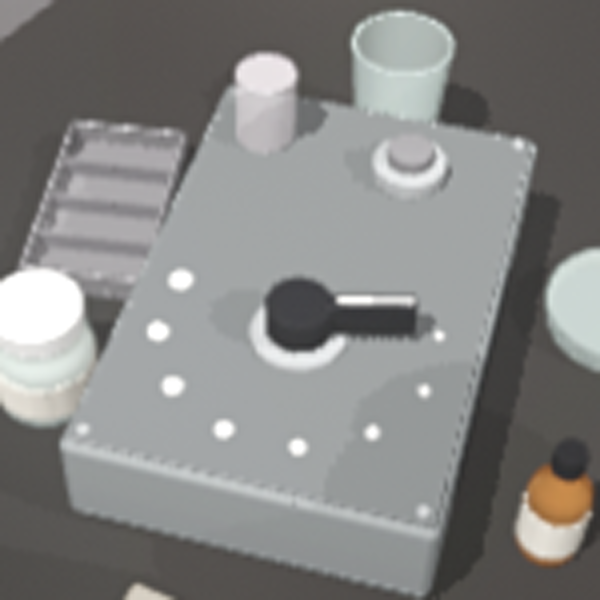

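View pics/side0.png

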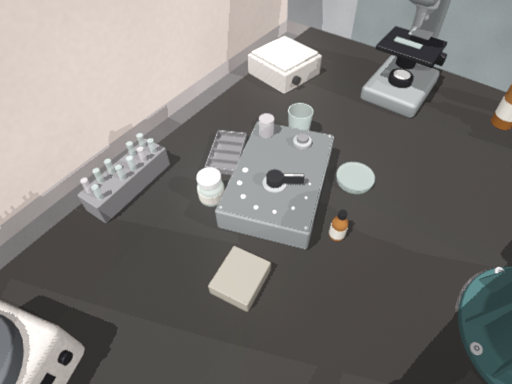

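The lamp unit is turned about 17° anticlockwise and its lever points at the smallest dot, so the selector is in position 1. In the top view the hub is at about (261,184), the button at (319,178) and the canister at (312,138). The dots form an arc from (278,210) to (259,155). Next I'll fit the unit pose from the dots.

```bash
cat >> h.py <<'E'
def ang(i): # lever dir in unit frame at selector angle
    a0=np.arctan2(-.259,-.966); return a0-i
def U(pose,P):
    x,y,t=pose;P=np.array(P,float).reshape(-1,3);c,s=np.cos(t),np.sin(t)
    return np.c_[x+c*P[:,0]-s*P[:,1],y+s*P[:,0]+c*P[:,1],P[:,2]]
DOTS=np.array([[76*np.cos(ang(k*np.pi/6)),45+76*np.sin(ang(k*np.pi/6)),75] for k in range(8)])/1000
E
python3 - <<'E'
from h import *
import pickle
from scipy.optimize import least_squares
P={n:pickle.load(open(n+'0.pkl','rb')) for n in('top','side')}
def ctr(p,uv,r=4):
    g=p['pixels'].min(2).astype(float);u,v=np.round(uv).astype(int)
    w=g[v-r:v+r+1,u-r:u+r+1];w=np.clip(w-np.median(w)-15,0,None)
    V,Uu=np.mgrid[v-r:v+r+1,u-r:u+r+1]
    return None if w.sum()<30 else np.array([(w*Uu).sum(),(w*V).sum()])/w.sum()
pose=np.array([.58,-.02,.3])
# top approx dots (1..8), from crop
top=np.array([(373,420),(305,440),(234,429),(181,386),(158,327),(173,265),(219,219),(287,200)])/[4.5,4]+[195,105]
side=np.array([(439,336),(425,391),(372,433),(298,447),(223,430),(172,386),(157,331),(180,279)])/4+[200,100]
res={}
for n,g in(('top',top),('side',side)):
    p=P[n]; c=[ctr(p,x) for x in g]; res[n]=np.array([x if x is not None else y for x,y in zip(c,g)])
    f=lambda q:(proj(p,U(q,DOTS))-res[n]).ravel()
    s=least_squares(f,pose,loss='soft_l1'); print(n,s.x,f(s.x).reshape(-1,2).round(1).tolist())
f=lambda q:np.r_[tuple((proj(P[n],U(q,DOTS))-res[n]).ravel() for n in P)]
q=least_squares(f,pose,loss='soft_l1').x; print('both',q)
np.save('pose.npy',q)
print('pivot',U(q,[0,.045,.075]),'btn',U(q,[-.03,-.095,.097]))
for n,p in P.items():
    im=p['pixels'][:,:,::-1].copy()
    pts={'btn':U(q,[-.03,-.095,.097]),'tip':U(q,[.062*np.cos(ang(0)),.045+.062*np.sin(ang(0)),.103]),'piv':U(q,[0,.045,.102])}
    for k,X in pts.items():
        uv=proj(p,X)[0]; print(n,k,X.round(4),uv.round(1),world(p,uv).round(4))
    w=world(p,[(x,y) for x,y in ([(270,165),(300,210),(330,200)] if n=='top' else [(285,150),(310,200)])]);print(w.round(3))
    for k in ('canister_mid','slide_box_mid','dropper_mid','dish_mid','beaker_mid','jar_mid','slide_tray_mid'):pass
E
```

```text
top [ 0.58514663 -0.01834231  0.3295441 ] [[-0.1, -0.0], [0.0, -0.0], [0.0, -0.1], [0.0, 0.0], [0.0, -0.0], [0.0, -0.0], [0.1, 0.1], [-0.0, 0.1]]
side [ 0.58624273 -0.02091948  0.32859282] [[0.0, 0.0], [-0.0, -0.0], [0.0, -0.0], [-0.0, -0.0], [-0.0, 0.1], [0.0, 0.1], [0.0, -0.1], [-0.0, -0.0]]
both [ 0.58557385 -0.01953746  0.32913625]
pivot [[0.57102869 0.02304702 0.075     ]] btn [[ 0.58789064 -0.11913481  0.097     ]]
top btn [[ 0.5879 -0.1191  0.097 ]] [319.  175.9] [[ 0.5869 -0.1185  0.1014]]
top tip [[ 0.5195 -0.0115  0.103 ]] [275.1 202.9] [[ 0.5192 -0.0114  0.1049]]
top piv [[0.571 0.023 0.102]] [260.9 182. ] [[0.5707 0.0231 0.1037]]
[[ 0.621 -0.     0.071]
 [ 0.507 -0.074  0.073]
 [ 0.532 -0.148  0.072]]
side btn [[ 0.5879 -0.1191  0.097 ]] [302.3 136.4] [[ 0.5889 -0.121   0.0951]]
side tip [[ 0.5195 -0.0115  0.103 ]] [303.9 175.2] [[ 0.5307 -0.0349  0.0745]]
side piv [[0.571 0.023 0.102]] [274.3 175. ] [[0.5705 0.0238 0.103 ]]
[[ 0.609 -0.079  0.072]
 [ 0.484  0.018  0.076]]
```

```bash
cat >> h.py <<'E'
from scipy.spatial.transform import Rotation as Ro
q=np.load('pose.npy'); PIV=U(q,[0,.045,.075])[0]; BTN=U(q,[-.03,-.095,.097])[0]
def target(th,back,r=.046,z=.110):
    phi=ang(th)+q[2]; u=np.array([np.cos(phi),np.sin(phi),0]); n=np.array([-u[1],u[0],0])
    X=PIV+r*u+back*n; X[2]=z; return X,phi-np.pi/2
def plan(X,yaw=None):
    o=bot.observe();R=Ro.from_euler('xyz',o['orientation']).as_matrix()
    l=R.T@(np.array(X)-o['ee_pos'])*100
    Rt=R if yaw is None else Ro.from_euler('xyz',[np.pi,0,yaw]).as_matrix()
    return l.round(2),Ro.from_matrix(R.T@Rt).as_rotvec().round(3)
def st():
    o=bot.observe();print({k:np.round(o[k],4).tolist() for k in('time_s','ee_pos','orientation','wrist_force','gripper_width')})
    d=o['ee_pos'][:2]-PIV[:2];print('finger r,ang-from-pos1(deg)',np.hypot(*d).round(4),np.degrees((ang(0)+q[2]-np.arctan2(d[1],d[0])+np.pi)%(2*np.pi)-np.pi).round(1))
E
sed -i 's/^    res\b/&/' h.py
python3 - <<'E'
from h import *
X,y=target(0,.045,z=.2);print(X,y,plan(X,y))
E
```

```text
[ 0.55791041 -0.03995227  0.2       ] -4.121297771963981 (array([-53.49, -53.67,   3.59]), array([0.   , 0.   , 0.612]))
```

Call:
play_rows --moves '[{"linear": [-3.35, -3.35, 0.1], "rotation": [0, 0, 0]}, {"linear": [-3.35, -3.35, 0.1], "rotation": [0, 0, 0]}, {"linear": [-3.35, -3.35, 0.1], "rotation": [0, 0, 0]}, {"linear": [-3.35, -3.35, 0.1], "rotation": [0, 0, 0]}, {"linear": [-3.35, -3.35, 0.1], "rotation": [0, 0, 0]}, {"linear": [-3.35, -3.35, 0.1], "rotation": [0, 0, 0]}, {"linear": [-3.35, -3.35, 0.1], "rotation": [0, 0, 0]}, {"linear": [-3.35, -3.35, 0.1], "rotation": [0, 0, 0]}, {"linear": [-3.35, -3.35, 0.1], "rotation": [0, 0, 0]}, {"linear": [-3.35, -3.35, 0.1], "rotation": [0, 0, 0]}, {"linear": [-3.35, -3.35, 0.1], "rotation": [0, 0, 0]}, {"linear": [-3.35, -3.35, 0.1], "rotation": [0, 0, 0]}, {"linear": [-3.35, -3.35, 0.1], "rotation": [0, 0, 0]}, {"linear": [-3.35, -3.35, 0.1], "rotation": [0, 0, 0]}, {"linear": [0, 0, 0], "rotation": [0, 0, 0.12]}, {"linear": [0, 0, 0], "rotation": [0, 0, 0.12]}, {"linear": [0, 0, 0], "rotation": [0, 0, 0.12]}, {"linear": [0, 0, 0], "rotation": [0, 0, 0.12]}, {"linear": [0, 0, 0], "rotation": [0, 0, 0.12]}]' --claw 0 --force 20

```text
time_s: 2.5
ee_pos: [0.5318, 0.0224, 0.2238]
orientation: [3.131, 0.001, 2.155]
wrist_force: [0.4, 0.2, -0.7]
gripper_width: 0.0006
```

```bash
python3 - <<'E'
from h import *
st()
X,y=target(0,.045,z=.16);print(X,y,plan(X,y))
E
```

```text
{'time_s': 2.5, 'ee_pos': [0.5318, 0.0224, 0.2238], 'orientation': [3.1315, 0.0014, 2.1549], 'wrist_force': [0.3518, 0.1732, -0.7097], 'gripper_width': 0.0006}
finger r,ang-from-pos1(deg) 0.0393 32.9
[ 0.55791041 -0.03995227  0.16      ] -4.121297771963981 (array([-6.63, -1.32,  6.38]), array([ 0.01 ,  0.001, -0.007]))
```

Call:
play_rows --moves '[{"linear": [-2.2, -0.4, 0.5], "rotation": [0.01, 0, -0.007]}, {"linear": [-2.2, -0.4, 1.5], "rotation": [0, 0, 0]}, {"linear": [-2.2, -0.4, 2.2], "rotation": [0, 0, 0]}, {"linear": [0, 0, 2.2], "rotation": [0, 0, 0]}, {"linear": [0, 0, 0], "rotation": [0, 0, 0]}]'

```text
time_s: 3.0
ee_pos: [0.5605, -0.0416, 0.1597]
orientation: [3.139, 0.004, 2.157]
wrist_force: [-0.4, 0.4, 0.4]
gripper_width: 0.0003
```

```bash
python3 - <<'E'
from h import *
st()
X,y=target(0,.045,z=.112);print(X,y,plan(X,y))
p=cap('side','s1.png');t=cap('top','t1.png')
cv2.imwrite('pics/s1c.png',cv2.resize(p['pixels'][70:250,200:380,::-1],None,fx=3.3,fy=3.3,interpolation=2))
E
```

```text
{'time_s': 3.0, 'ee_pos': [0.5605, -0.0416, 0.1597], 'orientation': [3.1387, 0.0038, 2.1572], 'wrist_force': [-0.4076, 0.4426, 0.4147], 'gripper_width': 0.0003}
finger r,ang-from-pos1(deg) 0.0655 -46.9
[ 0.55791041 -0.03995227  0.112     ] -4.121297771963981 (array([ 0.3 , -0.14,  4.76]), array([ 0.003,  0.004, -0.005]))
```

View pics/s1c.png

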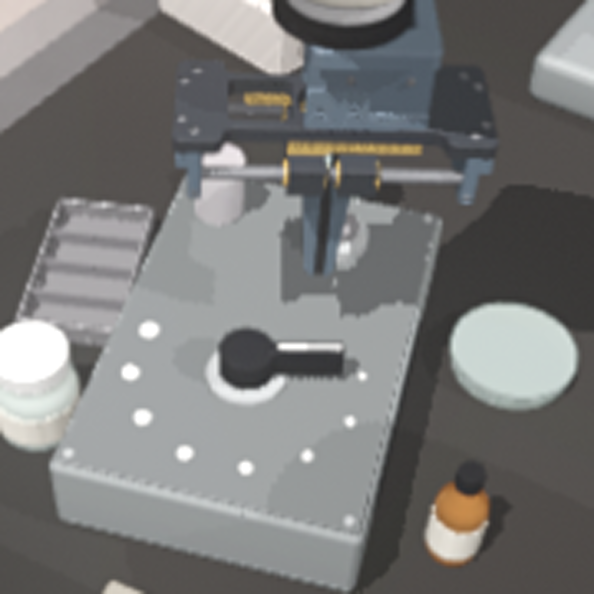

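View pics/t1.png

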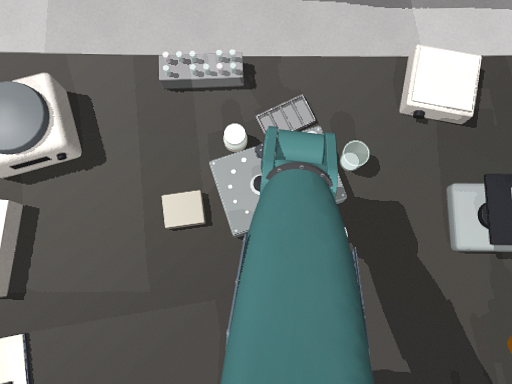

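The side view shows the shut fingertips at about (320,270) in the crop, on the button side of the lever, whose tip is at (343,355). The lever path is clear, so I'll lower the fingers.

Call:
play_rows --moves '[{"linear": [0.1, -0.05, 1.5], "rotation": [0.003, 0.004, 0]}, {"linear": [0.1, -0.05, 1.5], "rotation": [0, 0, 0]}, {"linear": [0.1, -0.04, 1.3], "rotation": [0, 0, 0]}, {"linear": [0, 0, 0.4], "rotation": [0, 0, 0]}, {"linear": [0, 0, 0], "rotation": [0, 0, 0]}]'

```text
time_s: 3.6
ee_pos: [0.56, -0.0384, 0.1138]
orientation: [3.137, 0.004, 2.159]
wrist_force: [1.1, -0.2, 0.7]
gripper_width: 0.0005
```

```bash
python3 - <<'E'
from h import *
st()
for th in (0,.15,.3):
  X,y=target(th,.022,z=.112);print(th,plan(X,y))
E
```

```text
{'time_s': 3.6, 'ee_pos': [0.56, -0.0384, 0.1138], 'orientation': [3.1368, 0.0037, 2.1594], 'wrist_force': [1.0649, -0.2446, 0.7177], 'gripper_width': 0.0005}
finger r,ang-from-pos1(deg) 0.0624 -45.9
0 (array([ 2.29, -0.26,  0.17]), array([ 0.005,  0.004, -0.002]))
0.15 (array([ 3.  , -0.54,  0.16]), array([0.005, 0.003, 0.148]))
0.3 (array([ 3.74, -0.71,  0.16]), array([0.005, 0.003, 0.298]))
```

Call:
play_rows --moves '[{"linear": [0.5, -0.06, 0.05], "rotation": [0.003, 0.003, 0]}, {"linear": [0.5, -0.06, 0.05], "rotation": [0, 0, 0]}, {"linear": [0.5, -0.06, 0.05], "rotation": [0, 0, 0]}, {"linear": [0.4, -0.06, 0], "rotation": [0, 0, 0]}, {"linear": [0.3, -0.05, 0], "rotation": [0, 0, 0]}, {"linear": [0.24, -0.1, 0], "rotation": [0, 0, 0.05]}, {"linear": [0.24, -0.1, 0], "rotation": [0, 0, 0.05]}]'

```text
time_s: 4.3
ee_pos: [0.5406, -0.0172, 0.1135]
orientation: [3.138, 0.003, 2.058]
wrist_force: [-0.3, -2.2, -1.3]
gripper_width: 0.0005
```

```bash
cat > look.py <<'E'
from h import *
import sys
st()
for th in map(float,sys.argv[2:]):
  X,y=target(th,.022,z=.112);print(th,plan(X,y))
p=cap('side',sys.argv[1]+'.png')
cv2.imwrite('pics/%sc.png'%sys.argv[1],cv2.resize(p['pixels'][100:250,200:350,::-1],None,fx=4,fy=4,interpolation=2))
E
python3 look.py s2 .15 .3 .5
```

```text
{'time_s': 4.3, 'ee_pos': [0.5406, -0.0172, 0.1135], 'orientation': [3.1378, 0.0026, 2.058], 'wrist_force': [-0.2784, -2.231, -1.3236], 'gripper_width': 0.0005}
finger r,ang-from-pos1(deg) 0.0505 -19.1
0.15 (array([ 0.15, -0.13,  0.15]), array([0.004, 0.003, 0.046]))
0.3 (array([ 0.87, -0.37,  0.15]), array([0.004, 0.002, 0.196]))
0.5 (array([ 1.88, -0.52,  0.15]), array([0.004, 0.002, 0.396]))
```

View pics/s2c.png

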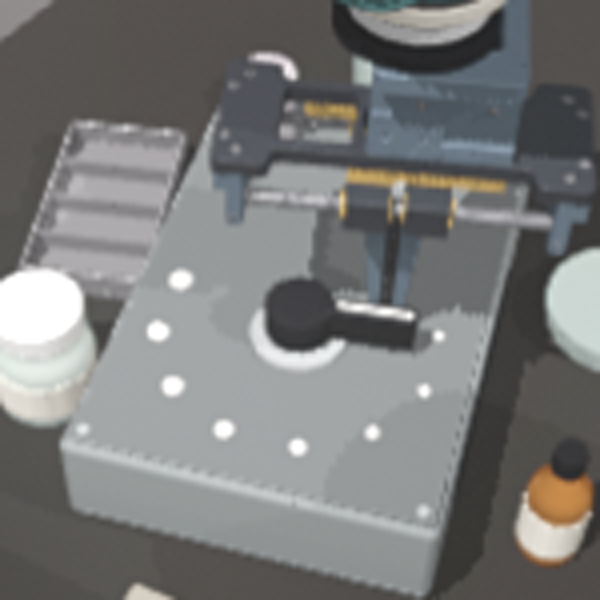

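The fingertip is against the lever at about (395,300) and the lever has just started to move. I'll go on slowly.

Call:
play_rows --moves '[{"linear": [0.26, -0.1, 0], "rotation": [0, 0, 0.05]}, {"linear": [0.26, -0.1, 0], "rotation": [0, 0, 0.05]}, {"linear": [0.26, -0.1, 0], "rotation": [0, 0, 0.05]}, {"linear": [0.26, -0.1, 0], "rotation": [0, 0, 0.05]}]'

```text
time_s: 4.75
ee_pos: [0.5324, -0.0086, 0.1141]
orientation: [3.137, 0.002, 1.852]
wrist_force: [0.5, 0.6, 0.2]
gripper_width: 0.0004
```

```bash
python3 look.py s3 .3 .5 .7 .85
```

```text
{'time_s': 4.75, 'ee_pos': [0.5324, -0.0086, 0.1141], 'orientation': [3.1366, 0.0018, 1.8519], 'wrist_force': [0.491, 0.5751, 0.2482], 'gripper_width': 0.0004}
finger r,ang-from-pos1(deg) 0.05 -5.5
0.3 (array([-0.28,  0.01,  0.21]), array([ 0.005,  0.002, -0.01 ]))
0.5 (array([ 0.68, -0.34,  0.21]), array([0.005, 0.001, 0.19 ]))
0.7 (array([ 1.68, -0.5 ,  0.21]), array([0.005, 0.001, 0.39 ]))
0.85 (array([ 2.45, -0.49,  0.2 ]), array([0.005, 0.   , 0.54 ]))
```

View pics/s3c.png

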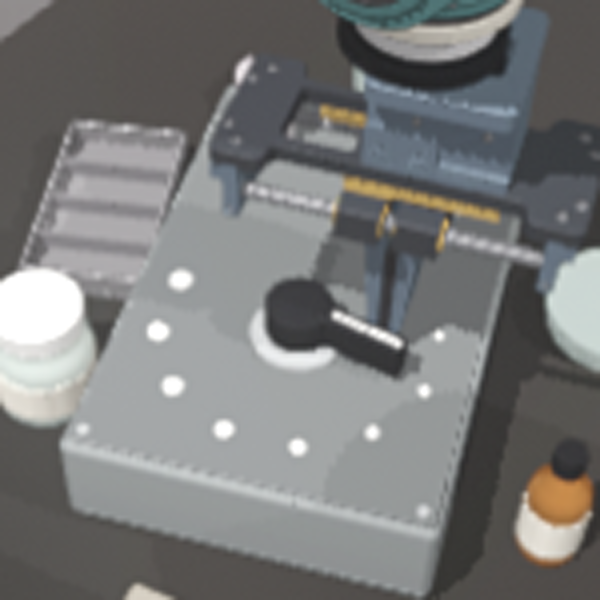

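The lever has snapped into position 2: its tip is at (405,360), in line with dot 2 at (425,391). Force on the wrist is about zero. Now on to position 3.

Call:
play_rows --moves '[{"linear": [0.27, -0.13, 0.1], "rotation": [0, 0, 0.06]}, {"linear": [0.27, -0.13, 0.1], "rotation": [0, 0, 0.06]}, {"linear": [0.29, -0.12, 0], "rotation": [0, 0, 0.06]}, {"linear": [0.29, -0.12, 0], "rotation": [0, 0, 0.06]}, {"linear": [0.29, -0.12, 0], "rotation": [0, 0, 0.06]}, {"linear": [0.29, -0.12, 0], "rotation": [0, 0, 0.06]}, {"linear": [0.29, -0.12, 0], "rotation": [0, 0, 0.06]}, {"linear": [0.29, -0.12, 0], "rotation": [0, 0, 0.06]}]'

```text
time_s: 5.6
ee_pos: [0.5215, 0.0136, 0.1132]
orientation: [3.134, -0.0, 1.367]
wrist_force: [0.1, 0.1, -0.3]
gripper_width: 0.0006
```

```bash
python3 look.py s4 .85 .9 1.2 1.38
```

```text
{'time_s': 5.6, 'ee_pos': [0.5215, 0.0136, 0.1132], 'orientation': [3.134, -0.0003, 1.3666], 'wrist_force': [0.0617, 0.1024, -0.2723], 'gripper_width': 0.0006}
finger r,ang-from-pos1(deg) 0.0504 23.1
0.85 (array([-0.02, -0.05,  0.12]), array([ 0.008, -0.001,  0.055]))
0.9 (array([ 0.22, -0.15,  0.12]), array([ 0.008, -0.001,  0.105]))
1.2 (array([ 1.72, -0.44,  0.12]), array([ 0.007, -0.002,  0.405]))
1.38 (array([ 2.63, -0.39,  0.12]), array([ 0.007, -0.003,  0.585]))
```

View pics/s4c.png

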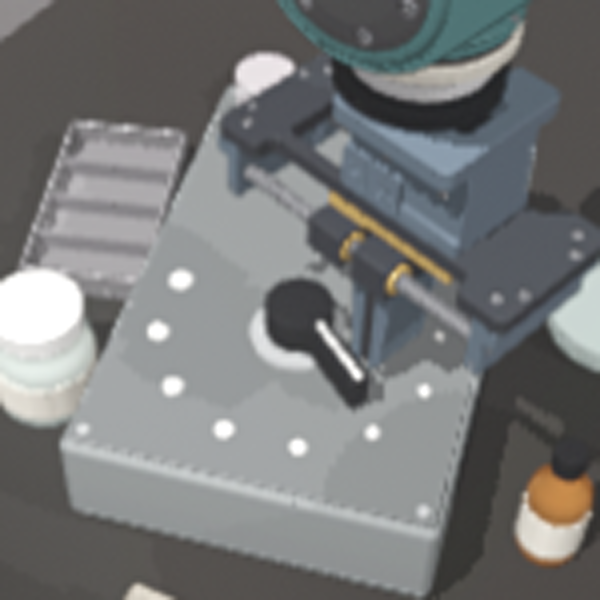

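It is now in position 3: the tip at (358,395) points at dot 3 at (372,432). The finger has no load on it. Next is position 4.

Call:
play_rows --moves '[{"linear": [0.27, -0.12, 0.1], "rotation": [0.005, 0, 0.065]}, {"linear": [0.28, -0.11, 0.05], "rotation": [0, 0, 0.065]}, {"linear": [0.29, -0.11, 0], "rotation": [0, 0, 0.065]}, {"linear": [0.29, -0.11, 0], "rotation": [0, 0, 0.065]}, {"linear": [0.29, -0.11, 0], "rotation": [0, 0, 0.065]}, {"linear": [0.29, -0.11, 0], "rotation": [0, 0, 0.065]}, {"linear": [0.29, -0.11, 0], "rotation": [0, 0, 0.065]}, {"linear": [0.29, -0.11, 0], "rotation": [0, 0, 0.065]}, {"linear": [0.29, -0.11, 0], "rotation": [0, 0, 0.065]}]'

```text
time_s: 6.55
ee_pos: [0.5239, 0.0409, 0.1123]
orientation: [3.14, -0.001, 0.782]
wrist_force: [0.8, -0.2, -0.0]
gripper_width: 0.0007
```

```bash
python3 look.py s5 1.38 1.7 1.85 1.9
```

```text
{'time_s': 6.55, 'ee_pos': [0.5239, 0.0409, 0.1123], 'orientation': [3.1398, -0.0008, 0.7822], 'wrist_force': [0.7501, -0.2133, -0.0031], 'gripper_width': 0.0007}
finger r,ang-from-pos1(deg) 0.0504 54.7
1.38 (array([-0.12, -0.01,  0.03]), array([ 0.002, -0.001,  0.   ]))
1.7 (array([ 1.44, -0.47,  0.03]), array([ 0.002, -0.001,  0.32 ]))
1.85 (array([ 2.2 , -0.51,  0.03]), array([ 0.002, -0.001,  0.47 ]))
1.9 (array([ 2.46, -0.5 ,  0.03]), array([ 0.002, -0.001,  0.52 ]))
```

View pics/s5c.png

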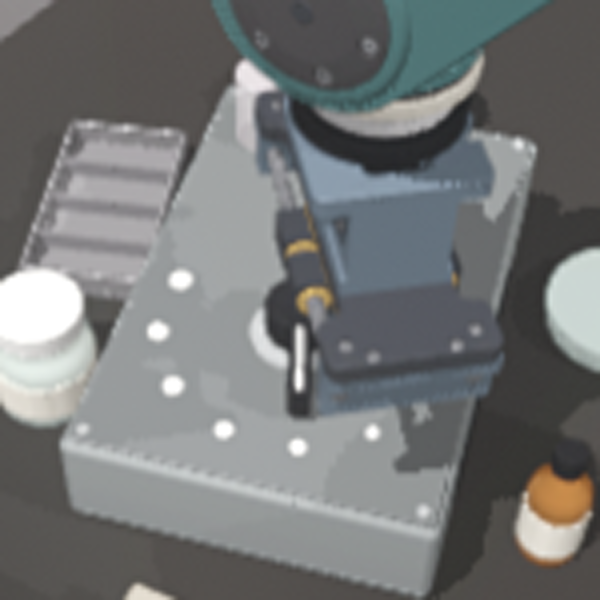

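It is in position 4: the tip at (300,408) points at dot 4 at (298,447). For the final click to 5, I'll use smaller steps at the end.

Call:
play_rows --moves '[{"linear": [0.28, -0.13, 0], "rotation": [0, 0, 0.06]}, {"linear": [0.29, -0.12, 0], "rotation": [0, 0, 0.06]}, {"linear": [0.29, -0.11, 0], "rotation": [0, 0, 0.06]}, {"linear": [0.29, -0.11, 0], "rotation": [0, 0, 0.06]}, {"linear": [0.29, -0.11, 0], "rotation": [0, 0, 0.06]}, {"linear": [0.29, -0.11, 0], "rotation": [0, 0, 0.06]}, {"linear": [0.24, -0.09, 0], "rotation": [0, 0, 0.05]}]'

```text
time_s: 7.3
ee_pos: [0.535, 0.0579, 0.1124]
orientation: [3.14, 0.001, 0.379]
wrist_force: [-0.5, -0.4, 0.2]
gripper_width: 0.0003
```

```bash
python3 look.py s6 1.85 1.9 1.95
```

```text
{'time_s': 7.3, 'ee_pos': [0.535, 0.0579, 0.1124], 'orientation': [3.1403, 0.0011, 0.3793], 'wrist_force': [-0.5467, -0.3585, 0.2498], 'gripper_width': 0.0003}
finger r,ang-from-pos1(deg) 0.0501 77.9
1.85 (array([ 0.17, -0.16,  0.04]), array([0.001, 0.001, 0.067]))
1.9 (array([ 0.41, -0.25,  0.04]), array([0.001, 0.001, 0.117]))
1.95 (array([ 0.65, -0.33,  0.04]), array([0.001, 0.001, 0.167]))
```

View pics/s6c.png

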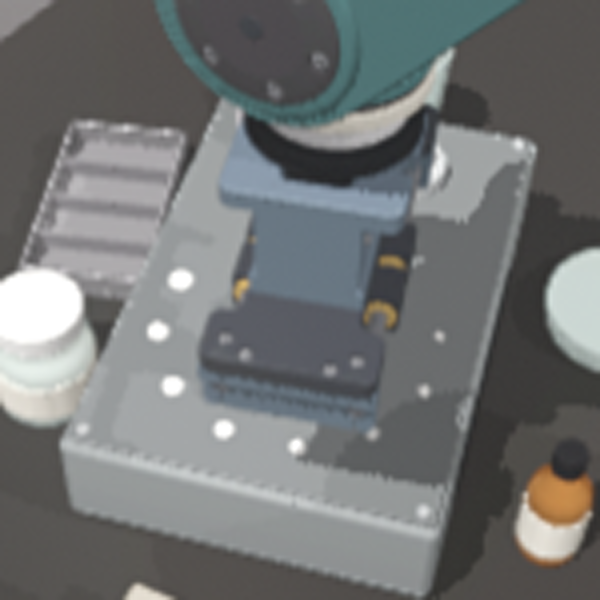

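The gripper hides the lever from the side camera. I'll make a few small rows to about 1.9 rad and then look from above.

Call:
play_rows --moves '[{"linear": [0.2, -0.1, 0], "rotation": [0, 0, 0.04]}, {"linear": [0.2, -0.1, 0], "rotation": [0, 0, 0.04]}]'

```text
time_s: 7.55
ee_pos: [0.5383, 0.0612, 0.1125]
orientation: [3.14, 0.001, 0.302]
wrist_force: [-1.1, -1.1, 0.2]
gripper_width: 0.0003
```

```bash
python3 look.py s7 1.9 1.95; python3 - <<'E'
from h import *
p=cap('top','t7.png')
cv2.imwrite('pics/t7c.png',cv2.resize(p['pixels'][105:255,195:365,::-1],None,fx=4,fy=4,interpolation=2))
E
```

```text
{'time_s': 7.55, 'ee_pos': [0.5383, 0.0612, 0.1125], 'orientation': [3.1402, 0.0007, 0.3024], 'wrist_force': [-1.0868, -1.0913, 0.1658], 'gripper_width': 0.0003}
finger r,ang-from-pos1(deg) 0.0502 83.2
1.9 (array([-0.02, -0.07,  0.05]), array([0.001, 0.001, 0.041]))
1.95 (array([ 0.21, -0.17,  0.05]), array([0.001, 0.001, 0.091]))
```

View pics/t7c.png

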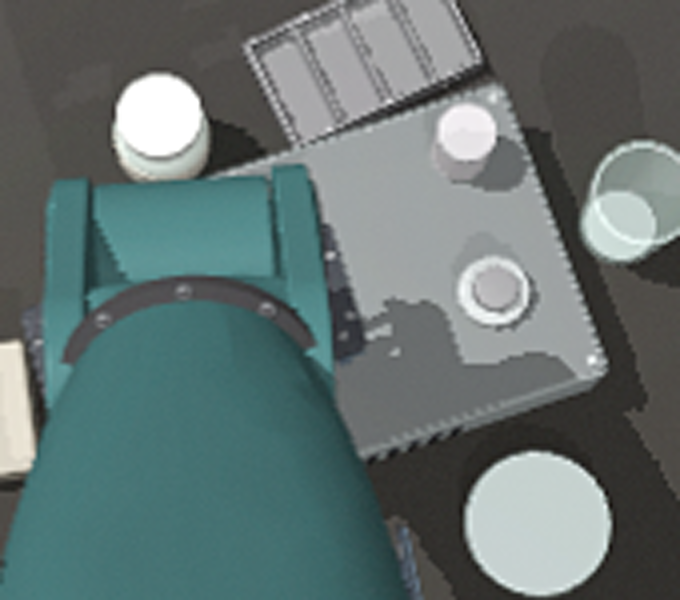

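View pics/s7c.png

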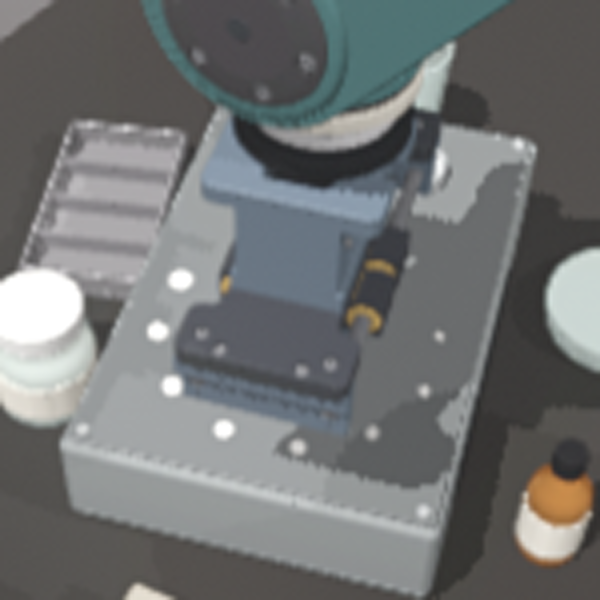

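The lever is hidden from both cameras. I'll back the finger off the way it came, raise it and check.

Call:
play_rows --moves '[{"linear": [-1, 0, 0], "rotation": [0, 0, 0]}, {"linear": [-1.5, 0, 0], "rotation": [0, 0, 0]}, {"linear": [-1.5, 0, -1], "rotation": [0, 0, 0]}, {"linear": [0, 1.5, -4], "rotation": [0, 0, 0]}, {"linear": [0, 4, -2], "rotation": [0, 0, 0]}, {"linear": [0, 4.5, 0], "rotation": [0, 0, 0]}, {"linear": [0, 4.5, 0], "rotation": [0, 0, 0]}, {"linear": [0, 2, 0], "rotation": [0, 0, 0]}]'

```text
time_s: 8.45
ee_pos: [0.541, -0.1133, 0.1843]
orientation: [3.14, 0.004, 0.323]
wrist_force: [0.1, 1.4, -0.6]
gripper_width: 0.0004
```

```bash
python3 look.py s8 1.9 1.95
```

```text
{'time_s': 8.45, 'ee_pos': [0.541, -0.1133, 0.1843], 'orientation': [3.1402, 0.0045, 0.3234], 'wrist_force': [0.1051, 1.3541, -0.5715], 'gripper_width': 0.0004}
finger r,ang-from-pos1(deg) 0.1396 -43.7
1.9 (array([  5.3 , -16.71,   7.19]), array([0.002, 0.004, 0.062]))
1.95 (array([  5.54, -16.8 ,   7.19]), array([0.002, 0.004, 0.112]))
```

View pics/s8c.png

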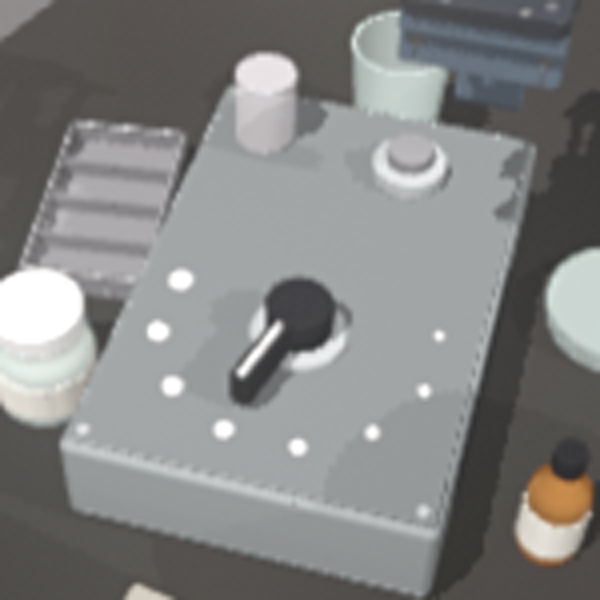

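```bash
python3 - <<'E'
from h import *
p=viewer.capture('side')
for k in (3,4,5):
    a=ang(k*np.pi/6);X=U(q,[[r*np.cos(a),.045+r*np.sin(a),.103] for r in(.025,.04,.062)])
    print(k+1,((proj(p,X)-[200,100])*4).round().tolist())
print(BTN)
X=BTN.copy();X[2]=.150;print(plan(X,.3234))
X[2]=.119;print(plan(X,.3234))
E
```

```text
4 [[297.0, 335.0], [297.0, 358.0], [297.0, 392.0]]
5 [[273.0, 330.0], [258.0, 349.0], [235.0, 377.0]]
6 [[256.0, 316.0], [230.0, 327.0], [192.0, 342.0]]
[ 0.58789064 -0.11913481  0.097     ]
(array([4.29, 2.1 , 3.37]), array([ 0.001,  0.005, -0.001]))
(array([4.3 , 2.1 , 6.47]), array([ 0.001,  0.005, -0.001]))
```

The lever line from (280,325) to (240,372) matches the projected line for position 5, not 4 or 6. Now the button: I'll move above it first.

Call:
play_rows --moves '[{"linear": [2.2, 1.0, 0], "rotation": [0, 0, 0]}, {"linear": [2.1, 1.1, 0.5], "rotation": [0.001, 0.005, 0]}, {"linear": [0, 0, 2], "rotation": [0, 0, 0]}, {"linear": [0, 0, 0.8], "rotation": [0, 0, 0]}, {"linear": [0, 0, 0], "rotation": [0, 0, 0]}]'

```text
time_s: 9.05
ee_pos: [0.5835, -0.117, 0.149]
orientation: [-3.139, 0.003, 0.327]
wrist_force: [-0.6, 0.1, 0.2]
gripper_width: 0.0004
```

```bash
python3 look.py s9; python3 - <<'E'
from h import *
X=BTN.copy();X[2]=.119;print(plan(X,.3234))
E
```

```text
{'time_s': 9.05, 'ee_pos': [0.5835, -0.117, 0.149], 'orientation': [-3.1394, 0.0026, 0.3266], 'wrist_force': [-0.6358, 0.0582, 0.1634], 'gripper_width': 0.0004}
finger r,ang-from-pos1(deg) 0.1406 -61.2
(array([0.36, 0.36, 3.03]), array([-0.002,  0.003,  0.003]))
```

View pics/s9c.png

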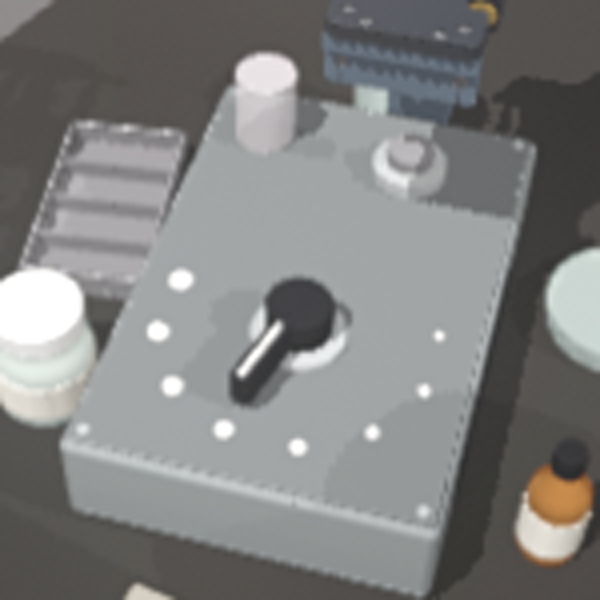

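The fingertips hang just above the button at (410,155), and the lever is still at 5. I'll lower to just above contact.

Call:
play_rows --moves '[{"linear": [0.36, 0.36, 1.0], "rotation": [0, 0.003, 0]}, {"linear": [0, 0, 1.0], "rotation": [0, 0, 0]}, {"linear": [0, 0, 0.6], "rotation": [0, 0, 0]}, {"linear": [0, 0, 0.2], "rotation": [0, 0, 0]}, {"linear": [0, 0, 0.2], "rotation": [0, 0, 0]}, {"linear": [0, 0, 0.2], "rotation": [0, 0, 0]}]'

```text
time_s: 9.7
ee_pos: [0.5881, -0.1189, 0.1165]
orientation: [-3.14, -0.002, 0.327]
wrist_force: [-1.3, -0.4, 2.8]
gripper_width: 0.0003
```

Call:
play_rows --moves '[{"linear": [0, 0, 0.2], "rotation": [0, 0, 0]}, {"linear": [0, 0, 0.2], "rotation": [0, 0, 0]}]'

```text
time_s: 9.9
ee_pos: [0.5882, -0.119, 0.1129]
orientation: [-3.14, -0.002, 0.327]
wrist_force: [-7.9, 1.0, 27.0]
gripper_width: 0.0005
```

27 N at TCP height 0.113 m is the end stop, so the button is fully down. Releasing.

Call:
play_rows --moves '[{"linear": [0, 0, -0.5], "rotation": [0, 0, 0]}, {"linear": [0, 0, -1], "rotation": [0, 0, 0]}, {"linear": [0, 0, -3], "rotation": [0, 0, 0]}, {"linear": [-1, 1, -4], "rotation": [0, 0, 0]}, {"linear": [-4, 2, -2], "rotation": [0, 0, 0]}, {"linear": [-4, 2, 0], "rotation": [0, 0, 0]}, {"linear": [-2, 1, 0], "rotation": [0, 0, 0]}, {"linear": [0, 0, 0], "rotation": [0, 0, 0]}, {"linear": [0, 0, 0], "rotation": [0, 0, 0]}]'

```text
time_s: 10.8
ee_pos: [0.5018, -0.2147, 0.2261]
orientation: [3.138, -0.006, 0.329]
wrist_force: [-0.1, 0.6, -0.6]
gripper_width: 0.0002
```

```bash
python3 look.py s10; python3 - <<'E'
from h import *
p=viewer.capture('side')
print('button',world(p,proj(p,BTN)).round(4))
E
```

```text
{'time_s': 10.8, 'ee_pos': [0.5018, -0.2147, 0.2261], 'orientation': [3.138, -0.0061, 0.3289], 'wrist_force': [-0.1111, 0.5724, -0.6284], 'gripper_width': 0.0002}
finger r,ang-from-pos1(deg) 0.2476 -39.9
button [[ 0.5891 -0.1215  0.0947]]
```

View pics/s10c.png

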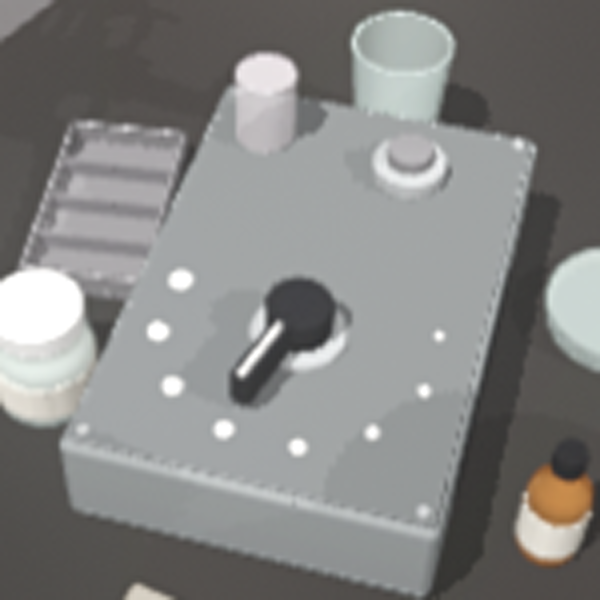

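View pics/s10.png

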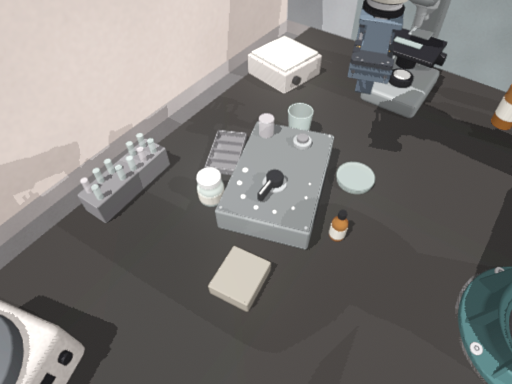

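The lever is at dot 5 and the button is up at (411,150) in the crop, the same as before. All the loose things are where they were and the arm is clear, so I'm handing in.

```bash
python3 -c "
from h import *
print(bot.finish_job())"
```

```text
the job is handed in; nothing more can be done
None
```

The selector now rests in position 5, and the button was pressed fully down and has come back up. I handed the job in at about 10.9 s; it gave no verdict.

- **Selector:** I pushed the lever with the shut fingertips from position 1 through 2, 3 and 4 to 5, one click at a time. Readings taken during the push never passed about 3 N. Both cameras were blocked during the last click. After backing off, the lever's white line matched the projected line for position 5, not 4 or 6, and it still did in the last picture.
- **Button:** I pressed it only after that check. The fingertips went down to the height of full travel, and the force rose to 27 N at the end stop. That is more than the 5 N needed, but below the 40 N and 120 N limits. After release the button's top measured 0.0947 m high, against 0.0951 m before the press.
- **Surroundings:** By eye, the canister, beaker, dish, bottle, jar, tray and slide box look unmoved in the last picture. The arm is clear and touching nothing.

No check failed. The two cameras put the unit's position about 2.5 mm apart, mostly sideways, so I used a fit to both.

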